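# Tilt up the bench display

### The arm

A 6-joint arm with a two-finger parallel gripper is mounted at the origin on a cart in front of the work surface, level with it; the furniture and walls round the work are solid. World frame = base frame: x ahead of the robot, y to its left, z up, the work surface at z = 0. Lengths are in m, angles in rad, forces in N, time in s.
With the tool pointing down it reaches from about 0.25 to 0.725 m from the base axis. Payload 9.7 kg.
Tool frame: the origin (TCP) lies midway between the tips of the shut fingers; the grasp point (between the pads) lies robot.grip_depth behind it (robot.grip_depth is the distance from the TCP to the grasp point, in m); z points along the fingers, y is the line along which they close (so a half turn about z gives the same grasp; the last joint's range is limited). The gripper opens to 85 mm and grips with 20 to 120 N. Pads are 22 mm wide; open, the fingers measure 114 mm over their backs; the gripper's body (76 mm by 85 mm) begins 54 mm behind the grasp point. The pads swing forward as they close: fully open they stand 13 mm farther back than shut.
Start: joints at [1.22, 0.087, 0.176, 1.66, 0, 1.571], TCP at [0.189, 0.517, 0.231] pointing down, gripper open.
Joint ranges: [-3.13, 3.13], [-0.85, 1.81], [-1.15, 1.24], [-2.2, 2.28], [-1.44, 1.52], [-3.14, 3.14]. Speed limits (rad/s): [2.22, 2.22, 2.57, 3.14, 3.14, 3.14].

### API

Orientations are given as a unit quaternion [w, x, y, z].
In Python, from bench import robot gives the robot as it stands.
- The arm moves only by the tool jog_arm, never from a script. Its arguments are lists of equal length, an entry for each row: "delta_rot": the turn, a rotation vector about the tool's x, y, z in rad, a list of three; "dp": the shift along the tool's x, y, z in cm, a list of three; "claw": the closure in counts, from 0 (fully open) to 255 (shut). In form: {"delta_rot": [[wx, wy, wz], ...], "dp": [[tx, ty, tz], ...], "claw": [claw, ...]}. A call has 1 to 12 rows; each row shifts and turns the commanded pose from where the row before left it, along the tool's axes as they then stand; what a row does not reach is not made up. A row lasts 1/12 s, in which the tool goes at most 41.7 mm and 7.16 degrees, less where a joint would pass 70% of its speed; a pose out of reach is approached as far as the arm can. A call is refused whole if a number of a shift passes 4.17 or a number of a turn 0.125, either way. A call with a gripper value outside its range is refused whole. The fingers move at their own pace and stop on an object; "grip_force" is the grip in N (left out, the last holds). Time passes only in rows, so rows that do not move let the fingers close. It gives the time, the measured TCP pose, the force, the opening and the grip force at its end, in the units of the state.
- robot.observe(): the state, without advancing time (a new reading comes with each control period).
- robot.get_image(name): name is "side" or "top"; returns a dict with "frame" (400x640x3 uint8, red, green, blue), "depth" (400x640 float32, m along the optical axis (not along the pixel's ray), 0 where there is no reading), "K" (3x3 intrinsics, pixels), "dist_coeffs" ([k1, k2, p1, p2, k3] as OpenCV has them; the pictures are not rectified), "R" (3x3) and "t" (3): a world point X has camera coordinates R X + t. Camera axes: x right, y down, z forward; pixel columns grow to the right and rows downward; lengths in m; the calibration is good to about 2 mm. A picture is of the moment at which its call begins.
- robot.close_job(): hands the job in; it is judged then, once.
The state is a dict: "time": time; "qpos": joint angles; "qd": joint speeds; "joint_torque": joint torques, N m; "eef_pos": TCP position; "tcp_rot": TCP orientation; "contact_force": force on the tool from outside, world axes, zero at the start; "moment": the same for the moment, N m; "gripper_width": finger opening in m; "grip_force": force on a finger pad.
Only numpy, scipy, OpenCV 4.12 (cv2) and the standard library are available. Lean on these libraries where they do the work, as an engineer would, in place of code of your own. Each camera call takes 0.05 s, during which the arm holds its last target. There are 200 camera calls.

### The job

Raise the black screen of the little bench display (the one with the orange pull tab) until it stands 60 degrees up from its base, and let it stand there by itself. Leave the white scale with the blue tab shut.

Things in the scene. Friction and masses are not known exactly. Their poses are not given: they have to be found in the camera images.
- screen (a joint): opening angle of the black screen of the bench display, rad: 0 = lying shut and level on its base, 1.047 = 60 degrees up, stop at 1.9. It starts 0 to 0.25 open. The hinge is stiff (0.35 N m of friction, the weight adds at most 0.1): the screen stays where it is left; about 4 N at the tab moves it.
- screen_tab (a point): grip point of the orange pull tab in the middle of the black screen's front edge: a flat tongue 18 mm wide (its y), 10 thick (its z), jutting 47 mm out of that edge; the point is its mid-thickness, 25 mm out. It swings 120 mm from the hinge axis; 36 mm above the bench when shut. x points to the hinge, y along the hinge, z out of the screen's back (up when shut). 30 mm clear at both sides.
- screen_hinge (a point): middle of the screen's hinge axis, at the far edge of the base, 36 mm above the bench; never moves. y along the hinge, x level away from the tab's side, z up; the screen opens by turning positively about y, front edge up and back. Base black, 100 mm deep, 110 wide, 30 high, fixed to the bench. Screen 110 wide, 10 thick, its front edge 95 mm from the hinge.
- cover (a joint): opening angle of the white cover of the pocket scale, rad: 0 = shut, as at the start. The scale has the display's shape and size but is white with a blue tab. One of the two stands to the left on the wooden table, the other to the right on the grey bench; which is where changes.
Not all that is in view belongs to the job. Of the things that look like the part that bears screen, the larger one is meant.

How it is judged:
By the outcome, as a careful person would: the job done as asked, in the order asked, and still so for the second after the job is handed in, with the robot touching nothing.
It also fails if it takes over 35 s, if anything falls off the work surface, if the arm or the gripper's body presses on something with over 40 N, if the wrist force passes 120 N, or if a joint passes its speed limit or range.

## Working session

There is one attempt and no reset: what is moved stays moved. The work goes in short steps, Python scripts to look and compute and a tool call to move; the robot and the scene stay as the last step left them, time stands still between calls to the robot, and variables do not carry over. Pictures are saved under pics/ and viewed, at most 10 in all, crops included, and the job is handed in when it is done.

Besides the shell and the picture viewer there is one more tool, called after "Call:" as name(argument=value, ...) on one line, values as JSON. jog_arm: Moves the arm, as the interface text tells. Its arguments: {"type":"object","properties":{"delta_rot":{"type":"array"},"dp":{"type":"array"},"claw":{"type":"array"},"grip_force":{"type":"number"}},"required":["delta_rot","dp","claw"]}

```bash
mkdir -p pics
python3 - <<'E'
from bench import robot
import cv2,numpy as np
s=robot.observe();print(s,robot.grip_depth)
ims=[]
for n in("top","side"):
    d=robot.get_image(n);np.savez(n+".npz",**d)
    cv2.imwrite(f"pics/{n}.png",d["frame"][:,:,::-1]);print(n,d["K"],d["dist_coeffs"],d["R"],d["t"])
E
```

```text
{'time': 0.0, 'qpos': array([ 1.21998988e+00,  8.74350556e-02,  1.75104435e-01,  1.65977705e+00,
       -6.42531041e-07,  1.57079774e+00]), 'qd': array([-0.00078644, -0.00050387, -0.00090779, -0.00121903, -0.00091978,
        0.00055415]), 'joint_torque': array([-1.01031674e-03, -5.20395112e+01,  4.64797604e+01,  1.64466334e-02,
       -3.55554766e-05, -1.57064420e-05]), 'eef_pos': array([0.18893099, 0.51628523, 0.23058157]), 'tcp_rot': array([-1.14101574e-04,  1.74505847e-01,  9.84655919e-01, -6.45668805e-04]), 'contact_force': array([-0.23165573,  0.18155037, -0.18612702]), 'moment': array([-9.80540586e-06,  3.57392466e-02,  9.97457411e-03]), 'grip_force': 0.0, 'gripper_width': 0.08537637498103937} 0.0187
top [[390.92088066   0.         322.82742606]
 [  0.         390.92088066 195.93170061]
 [  0.           0.           1.        ]] [-0.02661743  0.          0.          0.          0.        ] [[ 0.009616   -0.99982697 -0.01592394]
 [-0.98589366 -0.0068185  -0.16723397]
 [ 0.16709645  0.01730744 -0.98578863]] [-0.01359947  0.41742267  1.07314379]
side [[475.88060429   0.         326.80102176]
 [  0.         475.88060429 203.04735553]
 [  0.           0.           1.        ]] [-0.03212193  0.          0.          0.          0.        ] [[ 9.97435906e-01  6.59853971e-02 -2.77045141e-02]
 [-1.58173005e-04 -3.85087815e-01 -9.22879922e-01]
 [-7.15652689e-02  9.20517953e-01 -3.84089977e-01]] [-0.42974885  0.02788901  1.27624406]
```

View pics/top.png

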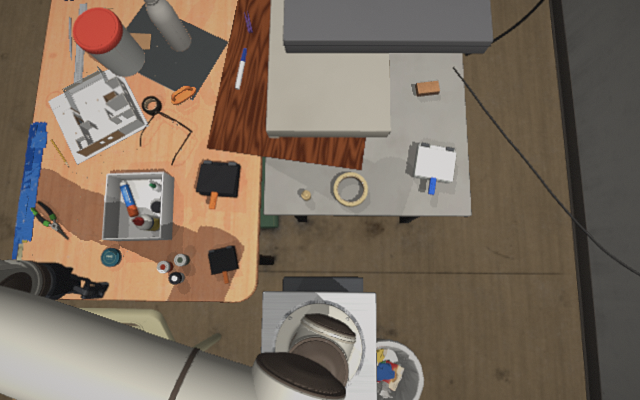

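View pics/side.png

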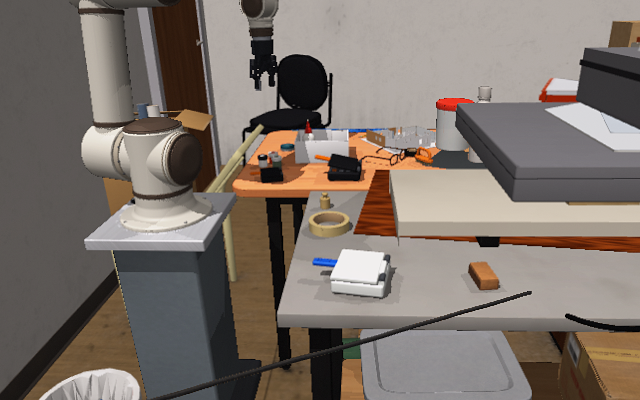

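The top view shows the display at about (218,180) with its orange tab at (213,200). A smaller look-alike is at (223,260), and the white scale is at (435,162) on the right. In the side view the display is at (345,167) with its tab at (322,157).

```bash
cat > h.py <<'E'
import numpy as np,cv2
def cloud(d):
    h,w=d["depth"].shape
    v,u=np.mgrid[:h,:w]
    p=cv2.undistortPoints(np.stack([u,v],-1).reshape(-1,1,2).astype(float),d["K"],d["dist_coeffs"]).reshape(h,w,2)
    z=d["depth"][...,None]
    return (np.concatenate([p*z,z],-1)-d["t"])@d["R"]
def proj(d,X):
    return cv2.projectPoints(np.atleast_2d(X).astype(float),cv2.Rodrigues(d["R"])[0],d["t"],d["K"],d["dist_coeffs"])[0].reshape(-1,2)
def mask(d,kind,roi):
    hsv=cv2.cvtColor(d["frame"],cv2.COLOR_RGB2HSV);m=np.zeros(hsv.shape[:2],bool)
    u0,v0,u1,v1=roi
    H,S,V=[hsv[v0:v1,u0:u1,i].astype(int) for i in range(3)]
    m[v0:v1,u0:u1]=((H<18)&(S>185)&(V>90)) if kind=="o" else (V<60)
    return m&(d["depth"]>0)
E
python3 - <<'E'
from h import *
for n,ro,rb in(("top",(203,190,223,213),(190,150,248,205)),("side",(310,148,334,166),(320,145,368,187))):
    d=dict(np.load(n+".npz"));P=cloud(d)
    for k,r in(("o",ro),("b",rb)):
        m=mask(d,k,r);p=P[m];v,u=np.nonzero(m)
        print(n,k,len(p),"uv",u.min(),u.max(),v.min(),v.max(),"\n",np.percentile(p,[2,25,50,75,98],axis=0).round(3))
        print(cv2.minAreaRect(p[:,:2].astype(np.float32)*1000))
        c=p.mean(0);print(c,np.linalg.svd(p-c,full_matrices=False)[2].round(3))
    u0,v0,u1,v1=(185,150,250,215) if n=="top" else (305,140,375,190)
    cv2.imwrite(f"pics/{n}c.png",cv2.resize(d["frame"][v0:v1,u0:u1,::-1],None,fx=8,fy=8,interpolation=cv2.INTER_NEAREST))
E
```

```text
top o 1 uv 214 214 207 207 
 [[0.379 0.289 0.066]
 [0.379 0.289 0.066]
 [0.379 0.289 0.066]
 [0.379 0.289 0.066]
 [0.379 0.289 0.066]]
((379.2685546875, 289.4524230957031), (0.0, 0.0), 0.0)
[0.37926855 0.28945243 0.06564677] [[1. 0. 0.]]
top b 1247 uv 196 239 162 196 
 [[0.42  0.238 0.019]
 [0.439 0.258 0.043]
 [0.462 0.286 0.049]
 [0.486 0.315 0.053]
 [0.511 0.342 0.059]]
((466.76531982421875, 291.4314270019531), (107.80894470214844, 94.85832977294922), 86.41978454589844)
[0.46264276 0.28690329 0.04633157] [[ 0.065  0.994  0.083]
 [ 0.992 -0.056 -0.109]
 [ 0.104 -0.09   0.991]]
side o 50 uv 315 330 155 160 
 [[0.379 0.283 0.025]
 [0.389 0.287 0.06 ]
 [0.399 0.29  0.063]
 [0.411 0.296 0.066]
 [0.421 0.432 0.069]]
((405.2374267578125, 359.3151550292969), (155.2747039794922, 45.43656921386719), 85.03899383544922)
[0.39912529 0.29666332 0.06176496] [[ 0.078 -0.966  0.245]
 [-0.975 -0.023  0.221]
 [-0.208 -0.257 -0.944]]
side b 731 uv 328 363 154 180 
 [[0.422 0.231 0.008]
 [0.444 0.238 0.025]
 [0.467 0.244 0.041]
 [0.49  0.283 0.051]
 [0.517 0.339 0.059]]
((474.3355712890625, 357.0135498046875), (259.1077880859375, 96.05772399902344), 86.24348449707031)
[0.46756753 0.26289522 0.03722852] [[ 0.082  0.972  0.22 ]
 [-0.983  0.043  0.176]
 [ 0.162 -0.231  0.959]]
```

View pics/topc.png

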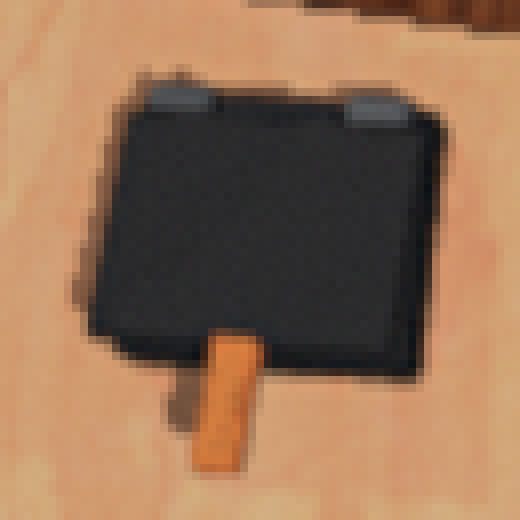

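View pics/sidec.png

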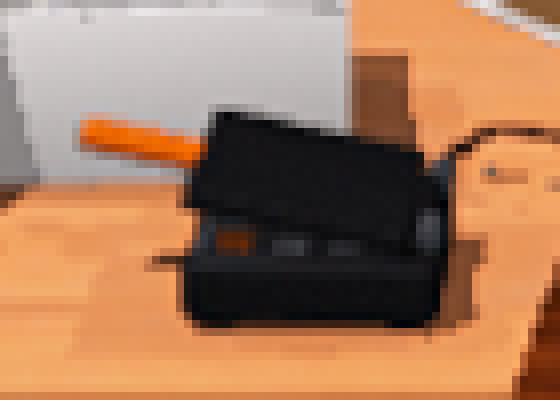

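The crops show the screen slightly open. In the top view the tab runs from about (214,193) to (212,209), with hinge knobs at about (207.5,162) and (232.5,163.5).

Run:
```python
from h import *
d=dict(np.load("top.npz"));P=cloud(d);ds=dict(np.load("side.npz"));Ps=cloud(ds)
hsv=cv2.cvtColor(d["frame"],cv2.COLOR_RGB2HSV)
m=np.zeros(P.shape[:2],bool);m[191:211,207:220]=True
m&=(hsv[...,1]>140)&(P[...,2]>.05)
t=P[m];v,u=np.nonzero(m);print("tab top",len(t),u.min(),u.max(),v.min(),v.max(),cv2.minAreaRect(t[:,:2].astype(np.float32)*1e3))
ms=mask(ds,"o",(310,148,334,166))&(abs(Ps[...,1]-.29)<.02)
t2=Ps[ms]
for a in(t,t2):
    c=a.mean(0);print(c.round(4),np.linalg.svd(a-c,full_matrices=False)[2][0].round(3),np.polyfit(a[:,0],a[:,2],1),a.min(0),a.max(0))
# screen plane: black top pixels, interior
mb=mask(d,"b",(202,166,234,190));a=P[mb];a=a[a[:,2]>.035]
A=np.c_[a[:,:2],np.ones(len(a))];w=np.ones(len(a),bool)
for _ in range(4):
    k=np.linalg.lstsq(A[w],a[w,2],rcond=None)[0];r=a[:,2]-A@k;w=abs(r)<.003
print("plane",k,w.sum(),len(a),"slope",np.arctan(np.hypot(*k[:2])),"uphill",np.arctan2(k[1],k[0]))
# edges of all black in top (z>.02)
for q in((207.5,162),(232.5,163.5),(240,166),(201,163.5)):
    print(q,P[int(round(q[1])),int(round(q[0]))].round(4))
mw=P[215:222,190:240].reshape(-1,3);print("table z",np.median(mw[:,2]))
```

```text
tab top 108 209 217 191 208 ((311.0977783203125, 146.77809143066406), (383.0809631347656, 45.87070083618164), 59.0781364440918)
[0.3984 0.2912 0.0728] [-0.154 -0.287  0.945] [-3.65012083  1.52698827] [ 0.23234662 -0.02932428  0.05382515] [0.42522526 0.30424779 1.12748364]
[0.3995 0.2909 0.0633] [ 0.974 -0.125 -0.188] [-0.18631465  0.13775108] [0.3764117  0.28003335 0.05715826] [0.42281246 0.30798836 0.07001307]
plane [-0.21727865  0.01060224  0.14772992] 680 764 slope 0.2141999574975983 uphill 3.0928357435871052
(207.5, 162) [0.5141 0.3225 0.0386]
(232.5, 163.5) [0.5083 0.2523 0.0391]
(240, 166) [0.5098 0.2358 0.0097]
(201, 163.5) [0.5073 0.3416 0.0415]
table z -0.0014488416087302268
```

Call:
jog_arm(delta_rot=[[0,0,-0.097],[0,0,-0.097],[0,0,-0.097],[0,-0.117,0],[0,-0.117,0],[0,-0.117,0],[0,-0.117,0],[0,-0.117,0],[0,-0.117,0],[0,-0.117,0],[0,0,0],[0,0,0]], dp=[[0,0,0],[0,0,0],[0,0,0],[0,0,0],[0,0,0],[0,0,0],[0,0,0],[0,0,0],[0,0,0],[0,0,0],[0,0,0],[0,0,0]], claw=[120,120,120,120,120,120,120,120,120,120,120,120], grip_force=60)

```text
time: 1.1
eef_pos: [0.1879, 0.5165, 0.2297]
tcp_rot: [0.397, 0.026, 0.917, -0.013]
contact_force: [-0.1, 0.3, -0.5]
gripper_width: 0.045
grip_force: 0.0
```

```bash
cat > plan.py <<'E'
from bench import robot
import numpy as np
from scipy.spatial.transform import Rotation as R
def pose():
    s=robot.observe();q=s["tcp_rot"];return s,R.from_quat([q[1],q[2],q[3],q[0]])
def to(target,r=None,p=None):
    s,r0=pose();r=r or r0;p=s["eef_pos"] if p is None else p
    return (r.inv().apply(np.asarray(target)-p)*100).round(2)
E
python3 - <<'E'
from plan import *
s,r=pose();print(s["time"],s["eef_pos"],r.as_matrix().round(3),s["gripper_width"],s["contact_force"],s["qpos"].round(2))
tz=r.as_matrix()[:,2];g=np.array([.395,.2915,.060])
tcp=g+.0187*tz;pre=tcp-.09*tz;print("pre",pre,to(pre),"tcp",tcp,to(tcp))
E
```

```text
1.1 [0.18787906 0.51649124 0.22968015] [[-0.684  0.058  0.728]
 [ 0.037  0.998 -0.044]
 [-0.729 -0.003 -0.685]] 0.04495196172820392 [-0.10473176  0.28587686 -0.46318956] [ 1.61  0.06 -0.03  1.58 -0.81  1.71]
pre [0.34311912 0.29466166 0.10880644] [ -2.62 -21.21  20.55] tcp [0.40860691 0.29067079 0.04719943] [ -2.62 -21.21  29.55]
```

Call:
jog_arm(delta_rot=[[0,0,0],[0,0,0],[0,0,0],[0,0,0],[0,0,0],[0,0,0],[0,0,0],[0,0,0]], dp=[[-0.37,-3.0,0],[-0.37,-3.0,0],[-0.37,-3.0,0],[-0.37,-3.0,0],[-0.37,-3.0,0],[-0.37,-3.0,0],[-0.4,-3.2,0],[0,0,0]], claw=[120,120,120,120,120,120,120,120])

```text
time: 1.77
eef_pos: [0.1945, 0.3001, 0.2524]
tcp_rot: [0.396, 0.029, 0.918, -0.011]
contact_force: [-0.1, 0.8, 0.5]
gripper_width: 0.0448
grip_force: 0.0
```

Call:
jog_arm(delta_rot=[[0,0,0],[0,0,0],[0,0,0],[0,0,0],[0,0,0],[0,0,0],[0,0,0],[0,0,0]], dp=[[0,0,3],[0,0,3],[0,0,3],[0,0,3],[0,0,3],[0,0,3],[0,0,2.5],[0,0,0]], claw=[120,120,120,120,120,120,120,120])

```text
time: 2.43
eef_pos: [0.3456, 0.293, 0.1081]
tcp_rot: [0.397, 0.029, 0.917, -0.013]
contact_force: [0.2, -0.7, -1.0]
gripper_width: 0.0453
grip_force: 0.0
```

Run:
```python
from plan import *
from h import *
s,r=pose();print(s["time"],s["eef_pos"],r.as_matrix().round(3),s["contact_force"],s["qpos"].round(2))
g=np.array([.395,.2915,.060]);tz=r.as_matrix()[:,2]
print(to(g+.0187*tz))
for n in("top","side"):
    d=robot.get_image(n);u,v=proj(d,[.38,.29,.08])[0].astype(int)
    c=d["frame"][max(v-50,0):v+50,u-65:u+65,::-1]
    cv2.imwrite(f"pics/{n}2.png",cv2.resize(c,None,fx=4,fy=4,interpolation=cv2.INTER_CUBIC))
a=cv2.imread("pics/top2.png");b=cv2.imread("pics/side2.png")
cv2.imwrite("pics/b2.png",cv2.resize(np.vstack([a,b]),None,fx=.75,fy=.75))
```

```text
2.4333 [0.34562215 0.29299023 0.10805372] [[-0.684  0.062  0.727]
 [ 0.042  0.998 -0.046]
 [-0.729 -0.001 -0.685]] [ 0.15776424 -0.66769205 -0.96149406] [ 1.15 -0.58 -0.79  1.   -0.75  1.07]
[0.12 0.16 8.76]
```

View pics/b2.png

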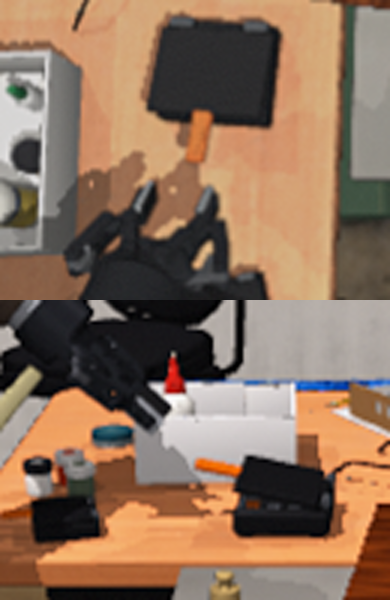

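The tab at (200,135) in the crop matches its projected position, and so does the midpoint of the fingertips at (176,197). The side view shows the approach is clear, so I advance and grip.

Call:
jog_arm(delta_rot=[[0,0,0],[0,0,0],[0,0,0],[0,0,0],[0,0,0],[0,0,0]], dp=[[0.1,0.15,2],[0,0,2],[0,0,2],[0,0,1.5],[0,0,1.25],[0,0,0]], claw=[120,120,120,120,120,120])

```text
time: 3.03
eef_pos: [0.4073, 0.2928, 0.0498]
tcp_rot: [0.397, 0.028, 0.917, -0.012]
contact_force: [0.8, -0.6, -1.4]
gripper_width: 0.0451
grip_force: 0.0
```

Call:
jog_arm(delta_rot=[[0,0,0],[0,0,0],[0,0,0],[0,0,0],[0,0,0],[0,0,0],[0,0,0],[0,0,0]], dp=[[0,0,0],[0,0,0],[0,0,0],[0,0,0],[0,0,0],[0,0,0],[0,0,0],[0,0,0]], claw=[150,170,190,210,225,240,240,240], grip_force=40)

```text
time: 3.7
eef_pos: [0.4066, 0.2959, 0.052]
tcp_rot: [0.398, 0.027, 0.917, -0.008]
contact_force: [0.6, 14.0, -1.6]
gripper_width: 0.0171
grip_force: 41.0
```

Run:
```python
from plan import *
from h import *
s,r=pose();M=r.as_matrix();print(s["time"],s["eef_pos"],M.round(3),s["contact_force"],s["moment"],s["gripper_width"],s["grip_force"])
print("grasp",s["eef_pos"]-.0187*M[:,2])
# arc: tool moves rigidly about hinge; per-row twist in tool axes
h=np.array([.512,.285,.036]);psi=np.arctan2(-M[0,1],M[1,1]);ax=np.array([-np.sin(psi),np.cos(psi),0])
th=.20
N=24;a=(1.047-th)/N
rel=r.inv().apply(s["eef_pos"]-h);axl=r.inv().apply(ax)
step=R.from_rotvec(axl*a).apply(rel)-rel
print("psi",psi,"a",a,"axl",axl.round(3),"dp cm",step*100,"end",h+R.from_rotvec(ax*(1.047-th)).apply(s["eef_pos"]-h))
d=robot.get_image("side");u,v=proj(d,[.42,.29,.07])[0].astype(int)
cv2.imwrite("pics/s3.png",cv2.resize(d["frame"][v-45:v+45,u-60:u+60,::-1],None,fx=4,fy=4,interpolation=cv2.INTER_CUBIC))
```

```text
3.7 [0.40664658 0.29590563 0.05200843] [[-0.682  0.056  0.73 ]
 [ 0.043  0.998 -0.036]
 [-0.73   0.007 -0.683]] [ 0.61896461 14.04018058 -1.64801333] [1.77242022 0.97426407 1.61491826] 0.017095013098157395 40.966166853904724
grasp [0.39300377 0.29658607 0.06477951]
psi -0.05600682267355553 a 0.035291666666666666 axl [0.005 1.    0.005] dp cm [-0.31502372  0.00245789 -0.20819368] end [0.45430201 0.2932338  0.12587598]
```

View pics/s3.png

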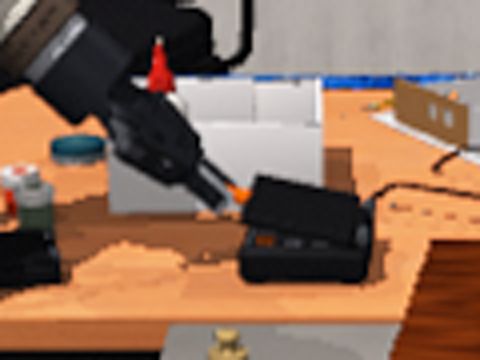

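The side view shows the fingers holding the orange tab at about (238,195). I ease the 14 N side load first, then start the arc.

Call:
jog_arm(delta_rot=[[0,0,0],[0,0,0],[0,0.035,0],[0,0.035,0],[0,0.035,0],[0,0.035,0],[0,0.035,0],[0,0.035,0],[0,0.035,0],[0,0.035,0],[0,0,0]], dp=[[0,0.2,0],[0,0.15,0],[-0.31,0,-0.21],[-0.31,0,-0.21],[-0.31,0,-0.21],[-0.31,0,-0.21],[-0.31,0,-0.21],[-0.31,0,-0.21],[-0.31,0,-0.21],[-0.31,0,-0.21],[0,0,0]], claw=[240,240,240,240,240,240,240,240,240,240,240])

```text
time: 4.67
eef_pos: [0.4147, 0.2958, 0.08]
tcp_rot: [0.265, 0.028, 0.964, -0.008]
contact_force: [-14.5, -1.2, 6.9]
gripper_width: 0.0168
grip_force: 43.2
```

```bash
cat > meas.py <<'E'
from plan import *
from h import *
s,r=pose();M=r.as_matrix();print(s["time"],s["eef_pos"],s["contact_force"].round(1),s["moment"].round(2),s["gripper_width"],s["grip_force"],"pitch",np.arctan2(-M[2,2],M[0,2]))
g=s["eef_pos"]-.0187*M[:,2];print("grasp",g,"ang",np.arctan2(g[2]-.036,.512-g[0]),"rad",np.hypot(g[2]-.036,.512-g[0]))
d=robot.get_image("top");P=cloud(d)
hsv=cv2.cvtColor(d["frame"],cv2.COLOR_RGB2HSV)
e=np.array([.9984,-.056,0]);q=P-np.array([.512,.2875,.036])
X=q@e;Y=q@np.array([.056,.9984,0]);Z=q[...,2]
rad=np.hypot(X,Z);m=(d["depth"]>0)&(abs(Y)<.045)&(rad<.088)&(rad>.025)&(Z>.012)&(hsv[...,2]<75)
x,z=X[m],Z[m];c=np.array([x.mean(),z.mean()])
pts=np.c_[x,z]
for _ in range(4):
    c=pts.mean(0);_,sv,V=np.linalg.svd(pts-c,full_matrices=False);n=V[1];res=(pts-c)@n;pts=pts[abs(res)<max(.003,1.5*res.std())] if _<3 else pts
dirv=V[0]*np.sign(V[0][1]);print("n",len(pts),"screen angle",np.arctan2(dirv[1],-dirv[0]),"res",res.std(),"off axis",abs(c@n))
E
python3 meas.py
```

```text
4.6667 [0.41471486 0.29578163 0.07999793] [-14.5  -1.2   6.9] [-0.39  2.47 -0.23] 0.016767889231299876 43.223007917404175 pitch 1.0357494337375805
grasp [0.40518441 0.2963458  0.09607718] ang 0.5123426129157801 rad 0.12255136472272533Traceback (most recent call last):
  File "meas.py", line 13, in <module>
    c=pts.mean(0);_,sv,V=np.linalg.svd(pts-c,full_matrices=False);n=V[1];res=(pts-c)@n;pts=pts[abs(res)<max(.003,1.5*res.std())] if _<3 else pts
                                                                                                                                    ^^^
ValueError: The truth value of an array with more than one element is ambiguous. Use a.any() or a.all()
```

```bash
sed -i 's/for _ in range(4)/for it in range(4)/; s/if _<3/if it<3/' meas.py; python3 meas.py
```

```text
4.7167 [0.41450201 0.29580523 0.07964012] [-11.3  -1.6   6.4] [-0.56  1.89 -0.38] 0.01733053521212652 43.00483167171478 pitch 1.0348192982359976
grasp [0.40495662 0.29636958 0.0957105 ] ang 0.5088240643897495 rad 0.122570914190378
n 522 screen angle 0.47105642411994725 res 0.0013926364386524306 off axis 0.005011969285588616
```

Call:
jog_arm(delta_rot=[[0,0,0],[0,0.036,0],[0,0.036,0],[0,0.036,0],[0,0.036,0],[0,0.036,0],[0,0.036,0],[0,0.036,0],[0,0.036,0],[0,0.036,0],[0,0.036,0],[0,0,0]], dp=[[0.1,0,-0.2],[-0.32,0,-0.22],[-0.32,0,-0.22],[-0.32,0,-0.22],[-0.32,0,-0.22],[-0.32,0,-0.22],[-0.32,0,-0.22],[-0.32,0,-0.22],[-0.32,0,-0.22],[-0.32,0,-0.22],[-0.32,0,-0.22],[0,0,0]], claw=[240,240,240,240,240,240,240,240,240,240,240,240])

```text
time: 5.77
eef_pos: [0.436, 0.2944, 0.1125]
tcp_rot: [0.089, 0.03, 0.996, -0.003]
contact_force: [4.0, -1.1, -2.7]
gripper_width: 0.0174
grip_force: 45.1
```

```bash
python3 meas.py
```

```text
5.7667 [0.43597167 0.29440476 0.11249781] [ 4.  -1.1 -2.7] [-0.22 -0.39 -0.08] 0.017405290076051804 45.10876715183258 pitch 1.3929599862417315
grasp [0.43266385 0.29461858 0.13090169] ang 0.8744966515289156 rad 0.12369541115578453
n 313 screen angle 0.8476642473141269 res 0.0011625033733974372 off axis 0.005080155270888034
```

Call:
jog_arm(delta_rot=[[0,0.033,0],[0,0.033,0],[0,0.033,0],[0,0.033,0],[0,0.033,0],[0,0.033,0],[0,0,0],[0,0,0]], dp=[[-0.3,0,-0.2],[-0.3,0,-0.2],[-0.3,0,-0.2],[-0.3,0,-0.2],[-0.3,0,-0.2],[-0.3,0,-0.2],[0,0,0],[0,0,0]], claw=[240,240,240,240,240,240,240,240])

```text
time: 6.48
eef_pos: [0.452, 0.2935, 0.1261]
tcp_rot: [-0.009, 0.03, 1.0, 0.0]
contact_force: [3.7, -1.6, -0.6]
gripper_width: 0.017
grip_force: 45.4
```

```bash
python3 meas.py
```

```text
6.4833 [0.45202372 0.29352056 0.12606337] [ 3.7 -1.6 -0.6] [-0.59 -0.61 -0.13] 0.017045907332668028 45.379289388656616 pitch 1.5879739409759708
grasp [0.45234493 0.29350909 0.14476061] ang 1.0691063659347129 rad 0.1240467582079353
n 58 screen angle 1.0442688141875454 res 0.000905775412825464 off axis 0.005531820730453838
```

Call:
jog_arm(delta_rot=[[0,0,0],[0,0,0],[0,0,0],[0,0,0],[0,0,0],[0,0,0]], dp=[[0,0,0],[0,0,0],[0,0,0],[0,0,0],[0,0,0],[0,0,0]], claw=[225,200,170,140,110,110])

```text
time: 7.03
eef_pos: [0.4514, 0.2936, 0.1257]
tcp_rot: [-0.01, 0.03, 1.0, 0.0]
contact_force: [0.2, -0.1, 0.1]
gripper_width: 0.0485
grip_force: 0.0
```

Call:
jog_arm(delta_rot=[[0,0,0],[0,0,0],[0,0,0],[0,0,0],[0,0,0],[0,0,0],[0,0,0],[0,0,0]], dp=[[0,0,-1],[0,0,-1.5],[0,0,-2],[0,0,-2],[0,0,-2],[0,0,-2],[3,0,-2],[3,0,0]], claw=[110,110,110,110,110,110,110,110])

```text
time: 7.7
eef_pos: [0.3948, 0.2971, 0.2556]
tcp_rot: [-0.008, 0.031, 0.999, 0.002]
contact_force: [-0.2, -0.1, 0.7]
gripper_width: 0.0481
grip_force: 0.0
```

```bash
python3 meas.py
python3 - <<'E'
from h import *
from bench import robot
d=robot.get_image("side");u,v=proj(d,[.45,.29,.1])[0].astype(int)
cv2.imwrite("pics/s4.png",cv2.resize(d["frame"][v-50:v+50,u-65:u+65,::-1],None,fx=5,fy=5,interpolation=cv2.INTER_CUBIC))
# independent: right screen edge from side depth
P=cloud(d);q=P-np.array([.512,.2875,.036]);X=q@np.array([.9984,-.056,0]);Y=q@np.array([.056,.9984,0]);Z=q[...,2]
hsv=cv2.cvtColor(d["frame"],cv2.COLOR_RGB2HSV)
m=(abs(Y+.053)<.01)&(Z>.015)&(np.hypot(X,Z)<.1)&(np.hypot(X,Z)>.02)&(hsv[...,2]<75)
p=np.c_[X[m],Z[m]];c=p.mean(0);V=np.linalg.svd(p-c)[2];print(len(p),"side ang",np.arctan2(abs(V[0][1]),-V[0][0]*np.sign(V[0][1])),"centroid ang",np.arctan2(c[1],-c[0]))
E
```

```text
7.7 [0.39475054 0.29712854 0.25557191] [-0.2 -0.1  0.7] [ 0.06  0.   -0.04] 0.04813038945003242 0.0 pitch 1.5864512450007748
grasp [0.39504328 0.29705838 0.27426949] ang 1.1144882287756048 rad 0.2654264973246435
n 223 screen angle 1.034284382700847 res 0.0012596295296475077 off axis 0.005180593143172659
80 side ang 1.0243168076245996 centroid ang 1.0699526273124034
```

View pics/s4.png

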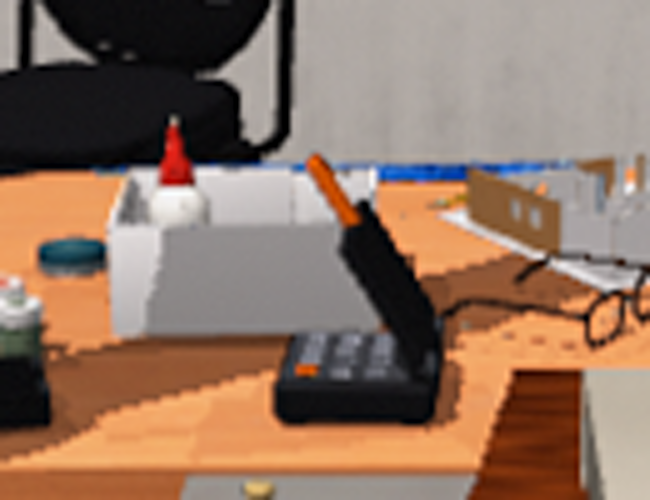

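The side view shows the screen standing by itself, with its top edge at (360,215) and its tab tip at (318,160). Two views measure it at about 1.03 rad (59°), and the gripper is clear of it.

```bash
python3 -c "from bench import robot;print(robot.close_job())"
```

```text
the job is handed in; nothing more can be done
None
```

The bench display's screen now stands by itself at about 59° (camera estimate 1.03 rad, target 1.047), the gripper is clear, the scale was never touched, and the job was handed in after about 8 s.

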